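# Half-lower the dust cover of the red record player

## Task

Three record players stand open on the workshop table. Fold the see-through dust cover of the one with the red disc forward until it is half open, at about 45 degrees to the table, and let it stay there by itself; leave the covers of the green and the blue disc's players as they are.

Things in the scene. Friction and masses are not known exactly. Their poses are not given: they have to be found in the camera images.
- red_player: record player with the RED disc, fixed: black case, white rim, 200 mm deep (x), 220 wide (y), 100 high. Origin: centre of its underside, on the table; x points from its front (robot's side) to its back, y left, z up; yaw within 0.28 rad. The cover's hinge line runs along y at x = +100, z = 104 mm. Disc and tone arm lie below the rim
- red_cover (a joint): angle of its cover, rad: 0 shut flat, 0.785 half open (45 degrees), 1.571 upright, more leans back away from the robot; starts at 1.55 to 1.8. Clear flat panel in a black frame, 8 mm thick, 200 mm from hinge to free edge, 220 wide. Stiff hinge without catch or spring: it stays where it is left; 1 to 2.5 N at the free edge moves it, more nearer the hinge
- green_cover_edge (a point): middle of the free edge of the cover of the alike player with the GREEN disc, 200 mm from its hinge, about 300 mm above the table; its cover too starts at 1.55 to 1.8 rad and is to be left so. The three players stand side by side about 0.3 m apart, in any order
- blue_cover_edge (a point): the same point on the cover of the third alike player, with the BLUE disc; starts likewise and is to be left so

How it is judged:
By the outcome, as a careful person would: the job done as asked, in the order asked, and still so for the second after the job is handed in, with the robot touching nothing.
It also fails if it takes over 38 s, if anything falls off the work surface, if the arm or the gripper's body presses on something with over 40 N, if the wrist force passes 120 N, or if a joint passes its speed limit or range.

## Robot

A 6-joint arm with a two-finger parallel gripper is mounted at the origin on the work surface. World frame = base frame: x ahead of the robot, y to its left, z up, the work surface at z = 0. Lengths are in m, angles in degrees, forces in N, time in s.
With the tool pointing down it reaches from about 0.325 to 0.85 m from the base axis. Payload 15.5 kg.
Tool frame: the origin (TCP) lies midway between the tips of the shut fingers; the grasp point (between the pads) lies 19 mm behind it; y points along the fingers, x is the direction in which the jaws open and shut, and the axes are right-handed (so a half turn about y gives the same grasp; the last joint's range is limited). The gripper opens to 91 mm and grips with 3 to 60 N. Pads are 32 mm wide; open, the fingers measure 118 mm over their backs; the gripper's body (76 mm by 178 mm) begins 60 mm behind the grasp point.
Start: joints at [-70.388, 28.281, 77.091, -0, 74.628, -5.472], TCP at [0.265, -0.566, 0.214] pointing down, gripper open.
Joint ranges: [-166.48, 166.48], [-47.26, 123.95], [12.59, 153.08], [-70.14, 250.14], [6.76, 159.57], [-176.63, 176.63]. Speed limits (degrees/s): [108.29, 108.29, 147.25, 172.46, 172.46, 172.46].

## Interface

Orientations are given as a 3x3 rotation matrix whose columns are the frame's x, y, z axes.
In Python, from bench import ctrl gives the robot as it stands. The module is installed in compiled form; this text tells all that it offers. Calls block until the motion is done:
- ctrl.goto(position, orientation): joint-space move of the TCP to a pose.
- ctrl.move_l(position, vel=0.15, ori=None, contact_N=None): straight line of the TCP; ori=None keeps the orientation; vel is the mean speed in m/s. With contact_N (N) it stops when the force on the tool has changed by that much, and returns True; else False.
- ctrl.movej(angles): joint-space move.
- ctrl.command_gripper(opening): opening from 0.0 (shut) to 1.0 (fully open); the grip force is fixed at half the most; returns when the fingers have stopped.
- ctrl.sleep(seconds).
- ctrl.ik(position, orientation): joint angles nearest the present ones, or None.
- ctrl.read_camera(name): name is "scene" or "top" or "wrist"; returns the picture (480x640x3 uint8, blue, green, red); there is no depth.
- ctrl.camera_params(name): a dict with "fx", "fy", "cx", "cy" (pixels), "pose" (4x4, takes a point from camera to world coordinates); the wrist camera has in their place "T_tool_cam" (4x4, takes a point from camera to tool coordinates, whose origin is the TCP and whose axes are the tool frame's). Camera axes: x right, y up, looking along -z (the intrinsics and any distortion apply to the point x, -y, -z); pixel columns grow to the right and rows downward; lengths in m; the calibration is good to about 2 mm. The wrist camera is an equidistant fisheye: a pixel r from the principal point sees the ray r / f radians off the axis. A picture is of the moment at which its call begins: read the wrist's pose just before it. camera_params takes no time and is no camera call.
A pose or a line that the arm cannot do raises ctrl.MotionError and nothing moves.
- ctrl.sign_off(): hands the job in, once; it reports no verdict.
Readings, each from a call of its own:
- ctrl.current_t(): time.
- ctrl.current_q(): joint angles.
- ctrl.current_dq(): joint speeds.
- ctrl.current_effort(): joint torques, N m.
- ctrl.current_tool_pos(): TCP position.
- ctrl.current_eef_rot(): TCP orientation.
- ctrl.current_contact_force(): force on the tool from outside, world axes, zero at the start.
- ctrl.current_wrist_torque(): the same for the moment, N m.
- ctrl.current_grip_width(): opening from 0.0 (shut) to 1.0 (fully open).
Only numpy, scipy, OpenCV 4.12 (cv2) and the standard library are available. Lean on these libraries where they do the work, as an engineer would, in place of code of your own. Each camera call takes 0.05 s, during which the arm holds its last target.

## Working session

There is one attempt and no reset: what is moved stays moved. The work goes in short steps, each a Python script; the robot and the scene stay as the last script left them, time stands still between calls to the robot, and variables do not carry over. Pictures are saved under pics/ and viewed, and the job is handed in when it is done.

```bash
mkdir -p pics; python3 - <<'E'
from bench import ctrl
import cv2,numpy as np
np.set_printoptions(precision=4,suppress=True)
for n in ["scene","top"]:
    cv2.imwrite(f"pics/{n}0.png",ctrl.read_camera(n)); print(n,ctrl.camera_params(n))
print(ctrl.current_t(),ctrl.current_eef_rot())
E
```

```text
scene {'fx': 518.0913863097554, 'fy': 518.0913863097554, 'cx': 308.8935206700492, 'cy': 242.27976962645778, 'pose': array([[ 0.8687, -0.3918,  0.303 ,  0.726 ],
       [ 0.4953,  0.6872, -0.5314, -0.5126],
       [-0.0001,  0.6117,  0.7911,  0.8339],
       [ 0.    ,  0.    ,  0.    ,  1.    ]])}
top {'fx': 481.8014525704215, 'fy': 481.8014525704215, 'cx': 313.1387667825896, 'cy': 244.74180343393692, 'pose': array([[ 0.0005,  0.998 , -0.0636,  0.3804],
       [-0.9997, -0.001 , -0.0239, -0.0231],
       [-0.024 ,  0.0636,  0.9977,  0.9253],
       [ 0.    ,  0.    ,  0.    ,  1.    ]])}
0.1 [[ 0.4239 -0.0003  0.9057]
 [-0.9057  0.001   0.4239]
 [-0.001  -1.      0.0001]]
```

View pics/scene0.png

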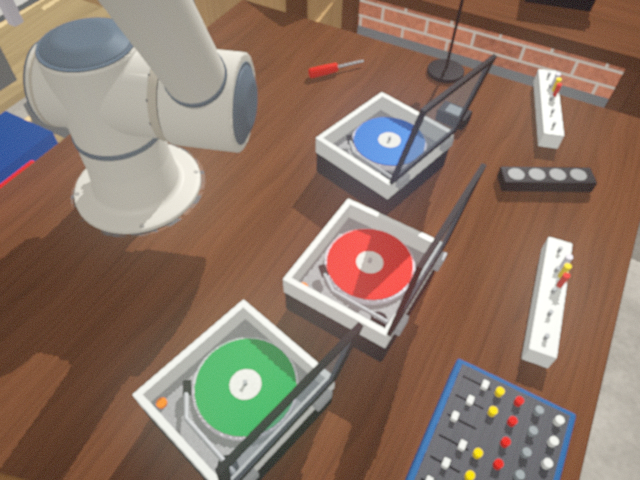

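View pics/top0.png

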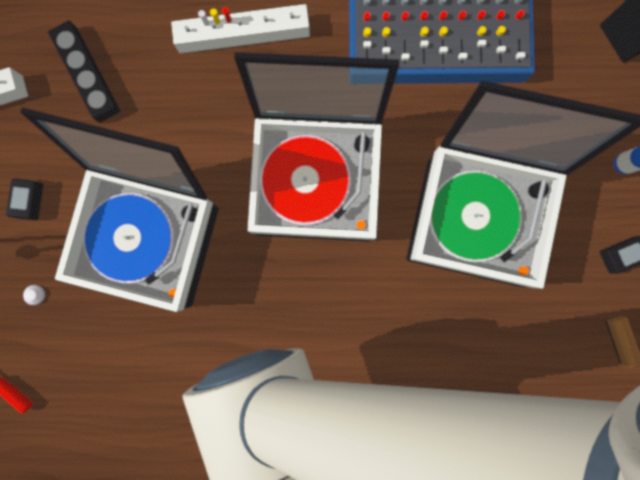

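The top view shows the red player in the middle, with rim corners near (255,120), (382,122), (377,238) and (248,232). Its cover's free edge runs about (237,56) to (396,63). I'll zoom in to measure it more exactly.

```bash
python3 - <<'E'
import cv2
a=cv2.imread("pics/top0.png")[40:250,220:420]
cv2.imwrite("pics/topz.png",cv2.resize(a,(760,798)[:2] and (570,598),interpolation=cv2.INTER_CUBIC))
a=cv2.imread("pics/scene0.png")[150:350,270:500]
cv2.imwrite("pics/scz.png",cv2.resize(a,None,fx=3,fy=3,interpolation=cv2.INTER_CUBIC))
E
```

```text
(no output)
```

View pics/topz.png

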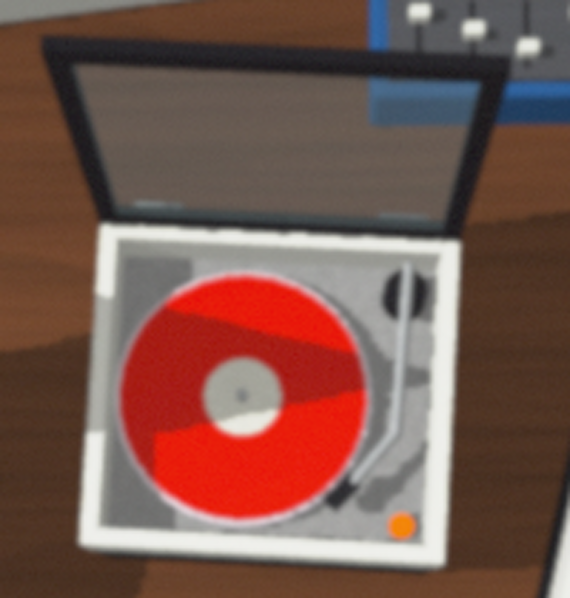

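View pics/scz.png

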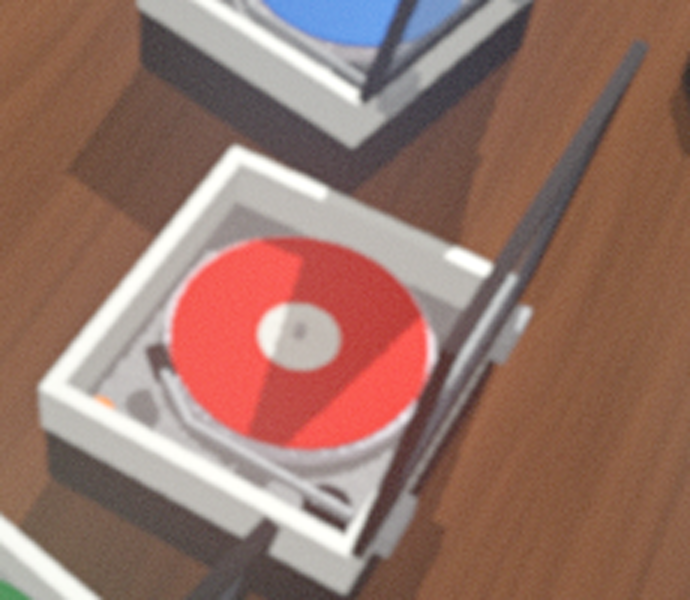

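```bash
cat > h.py <<'E'
import numpy as np, cv2
from bench import ctrl
from scipy.optimize import least_squares
np.set_printoptions(precision=4,suppress=True)
def proj(n,P):
    c=ctrl.camera_params(n);T=np.linalg.inv(c["pose"]);p=np.asarray(P)@T[:3,:3].T+T[:3,3]
    return np.c_[c["cx"]+c["fx"]*p[:,0]/-p[:,2], c["cy"]+c["fy"]*-p[:,1]/-p[:,2]]
def R(y): return np.array([[np.cos(y),-np.sin(y),0],[np.sin(y),np.cos(y),0],[0,0,1]])
def W(v,P): return np.asarray(P)@R(v[2]).T+[v[0],v[1],0]
def edge(th,y,d=.2,off=0): # off along outer normal
    return [.1+d*-np.cos(th)+off*np.sin(th), y, .104+d*np.sin(th)+off*np.cos(th)]
E
python3 - <<'E'
from h import *
rim=[[.1,.11,.1],[.1,-.11,.1],[-.1,-.11,.1],[-.1,.11,.1]]
def fit(top,sc,e_top,e_sc,name,off):
    def f(v):
        r=(proj("top",W(v,rim))-top).ravel()
        E=W(v,[edge(v[3],.11,off=off),edge(v[3],-.11,off=off)])
        q=(proj("top",E)-e_top).ravel()
        s=(proj("scene",E)-e_sc)[~np.isnan(e_sc[:,0])].ravel() if e_sc is not None else []
        t=(proj("scene",W(v,rim))-sc)[~np.isnan(sc[:,0])].ravel() if sc is not None else []
        return np.r_[r,q,s,t]
    o=least_squares(f,[.6,0,0,1.6]);print(name,o.x,"\n res",f(o.x));return o.x
n=np.nan
top=np.array([[255.1,118.9],[381.4,124.2],[376.1,238.9],[247.7,231.9]])
et=np.array([[235.1,53.3],[399.3,61]])
sc=np.array([[n,n],[n,n],[284.5,283],[349,200]]) 
es=np.array([[483,164],[358.5,325]])
for off in (-.004,0,.004): 
    v=fit(top,None,et,None,"red top",off)
    v=fit(top,sc[[0,1,2,3]],et,es,"red both",off)
b=fit(np.array([[88,172],[211,204],[180,310],[57,278]]),None,np.array([[23,110],[206,198.]])*np.array([1,1]),None,"blue?",0)
g=fit(np.array([[437,150],[566,175],[545,288],[410,261]]),None,np.array([[484,84],[640,119]]),None,"green?",0)
E
```

```text
red top [ 0.5487 -0.0062 -0.0554  1.6962] 
 res [ 0.2319 -0.4362 -0.1802  0.2154 -0.3744  0.0616  0.2936  0.1895 -0.6286
  0.2239  0.6447 -0.2592]
red both [ 0.5495 -0.0187 -0.1204  1.6438] 
 res [ 11.4366  -4.6179  10.4623   4.0597   2.8255   3.4295   4.1903  -4.6985
  13.9956   2.1096  14.9815  12.2124  -4.1392   7.7423  43.022  -52.1951
  -7.7167  -3.5155   0.1301   2.0582]
red top [ 0.5487 -0.0062 -0.0554  1.6763] 
 res [ 0.2314 -0.4361 -0.1807  0.2151 -0.3746  0.0613  0.2934  0.1896 -0.6224
  0.2245  0.6397 -0.2595]
red both [ 0.5495 -0.0187 -0.1204  1.6238] 
 res [ 11.4326  -4.6176  10.4584   4.0584   2.8231   3.4283   4.1877  -4.6981
  13.9955   2.1198  14.971   12.2196  -4.1416   7.7608  43.0252 -52.1777
  -7.7143  -3.5167   0.1309   2.0566]
red top [ 0.5487 -0.0062 -0.0554  1.6562] 
 res [ 0.2319 -0.4362 -0.1802  0.2154 -0.3744  0.0616  0.2936  0.1895 -0.6286
  0.2239  0.6447 -0.2592]
red both [ 0.5495 -0.0187 -0.1204  1.6038] 
 res [ 11.4366  -4.6181  10.4623   4.0594   2.8256   3.4292   4.1903  -4.6987
  13.9955   2.1099  14.9814  12.2127  -4.1394   7.7421  43.0218 -52.1952
  -7.7165  -3.5153   0.1302   2.0583]
blue? [ 0.4382  0.3011 -0.349   1.63  ] 
 res [ 12.2299  -4.9156   5.971    5.3705  -4.2257   8.5389   1.0701  -3.5438
   9.4575  14.5398 -20.4571 -18.2865]
green? [ 0.4782 -0.3039 -0.2196  1.7355] 
 res [ 0.5818 -1.6951 -1.7516  0.1667 -3.1039  1.6547  3.6977  0.2791 -5.5699
 -0.0013  5.9239 -0.4367]
```

The top-view fit for red is sub-pixel: centre (0.549, -0.006), yaw -0.055 and cover angle about 1.68. The scene corner I used for red at (358,325) is actually the green cover's, so I'm dropping it. The plan is to pinch the free edge and swing it along the arc. First I'll check reachability.

```bash
cat >> h.py <<'E'
V=np.array([.5487,-.0062,-.0554]); TH0=1.676
def pose(th,d,s,y=0.0):
    p=W(V,[edge(th,y,d)])[0]
    yt=R(V[2])@[np.cos(th),0,-np.sin(th)]; xt=s*(R(V[2])@[np.sin(th),0,np.cos(th)])
    return p,np.c_[xt,yt,np.cross(xt,yt)]
E
python3 - <<'E'
from h import *
print(proj("scene",W(V,[edge(TH0,.11),edge(TH0,-.11)])), proj("top",W(V,[edge(TH0,.11)])))
for s in (1,-1):
    for th,d in [(TH0,.30),(TH0,.172),(1.4,.172),(1.2,.172),(1.0,.172),(.785,.172),(.785,.30)]:
        q=ctrl.ik(*pose(th,d,s)); print(s,th,d,q)
E
```

```text
[[485.0837 164.634 ]
 [420.1947 268.2559]] [[234.478   53.5896]]
1 1.676 0.3 [ -6.0082  31.6056  43.0286  -0.3195 111.386   -2.9349]
1 1.676 0.172 [-6.0625 32.6392 59.6854 -0.3038 93.6955 -2.892 ]
1 1.4 0.172 [-6.8107 20.1184 81.9979  0.6656 68.1185 -3.8318]
1 1.2 0.172 [-7.6164 13.155  97.2875  2.1512 48.3906 -5.5703]
1 1.0 0.172 [ -8.7635   9.0172 112.3027   6.8305  26.2615 -10.8387]
1 0.785 0.172 None
1 0.785 0.3 [-14.2588 -10.8878 127.4484  22.9086  20.4496 -29.4857]
-1 1.676 0.3 None
-1 1.676 0.172 None
-1 1.4 0.172 [ -6.8107  20.1184  81.9979   0.6656  68.1185 176.1682]
-1 1.2 0.172 [ -7.6164  13.155   97.2875   2.1512  48.3906 174.4297]
-1 1.0 0.172 [ -8.7635   9.0172 112.3027   6.8305  26.2615 169.1613]
-1 0.785 0.172 None
-1 0.785 0.3 [-14.2588 -10.8878 127.4484  22.9086  20.4496 150.5143]
```

The scene view agrees: predicted corner (485,165), seen at (483,164). A pinch aligned with the panel is out of reach at 45° because of wrist joint 5. So I'll push the back of the panel with shut fingers, holding the tool's tilt at 1.25 rad or steeper.

```bash
cat >> h.py <<'E'
def push(th,d=.165,clear=0.,phimin=1.25):
    phi=max(th,phimin)
    c=W(V,[edge(th,0,d,.004+clear)])[0]
    _,O=pose(phi,d,1)
    return c+.0135*O[:,0],O
E
python3 - <<'E'
from h import *
p,O=push(TH0,d=.31,clear=.025)
print(p,ctrl.ik(p,O))
for th in [1.676,1.5,1.4,1.3,1.2,1.1,1.0,.9,.785,.7]: print(th,push(th)[0],ctrl.ik(*push(th)))
print(ctrl.ik(*push(.785,clear=.08)))
pt=ctrl.current_tool_pos()
ctrl.command_gripper(0.0)
ctrl.move_l([pt[0],pt[1],.48],vel=.25)
ctrl.goto(p,O)
print(ctrl.current_t(),ctrl.current_tool_pos(),ctrl.current_grip_width(),ctrl.current_contact_force())
cv2.imwrite("pics/sc1.png",ctrl.read_camera("scene"))
E
```

```text
[ 0.7232 -0.0159  0.4078] [ -5.8463  36.7056  32.8965  -0.3132 116.4187  -2.7968]
1.676 [ 0.6832 -0.0137  0.2663] [-5.9955 34.4905 57.5531 -0.2969 93.9769 -2.8263]
1.5 [ 0.6543 -0.0121  0.2698] [-6.4045 26.1168 71.9795  0.2336 77.8539 -3.2714]
1.4 [ 0.6378 -0.0111  0.2696] [-6.6941 21.8735 79.815   0.6424 68.5449 -3.7038]
1.3 [ 0.6213 -0.0102  0.2677] [-7.0357 18.056  87.4766  1.2044 58.991  -4.3417]
1.2 [ 0.6054 -0.0093  0.2635] [-7.2938 15.828  92.4673  1.6173 53.3797 -4.875 ]
1.1 [ 0.5902 -0.0085  0.2571] [-7.4255 14.9438 94.9068  1.7039 51.8287 -5.0884]
1.0 [ 0.5757 -0.0077  0.2493] [-7.5592 14.2411 97.359   1.8013 50.0838 -5.3182]
0.9 [ 0.5621 -0.0069  0.24  ] [-7.6929 13.7431 99.8039  1.9115 48.1419 -5.5649]
0.785 [ 0.5476 -0.0061  0.2277] [ -7.8438  13.4529 102.579    2.0568  45.6632  -5.8702]
0.7 [ 0.5379 -0.0056  0.2176] [ -7.9512  13.4508 104.586    2.1797  43.6632  -6.1115]
[-7.3046 14.5441 90.7807  1.5634 56.3493 -4.7869]
5.2333 [ 0.7232 -0.017   0.408 ] 0.005404158079720521 [-0.1794  0.6618  0.629 ]
```

View pics/sc1.png

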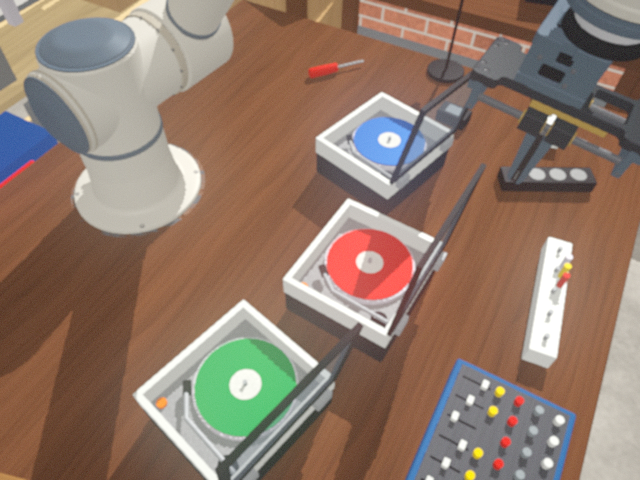

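The arm is above and behind the red cover, with the shut fingertips near (510,180), and all covers are unchanged. Next I'll descend behind the cover and push to 0.87 rad first, then look.

```bash
python3 - <<'E'
from h import *
p,O=push(TH0,clear=.025)
print(ctrl.move_l(p,vel=.2,ori=O,contact_N=8),ctrl.current_tool_pos()-p)
for th in np.linspace(1.676,.87,8):
    p,O=push(th); ctrl.move_l(p,vel=.1,ori=O)
    print(round(th,3),ctrl.current_contact_force(),ctrl.current_t())
cv2.imwrite("pics/top2.png",ctrl.read_camera("top"));cv2.imwrite("pics/sc2.png",ctrl.read_camera("scene"))
E
```

```text
False [ 0.0006 -0.0002  0.0014]
1.676 [-0.0398 -0.5079  0.6865] 6.5583
1.561 [0.228  0.1276 0.6301] 6.9
1.446 [ 1.6152 -0.4417  1.1998] 7.2417
1.331 [1.2943 0.2281 1.2744] 7.5833
1.215 [0.1091 0.0913 0.2448] 7.925
1.1 [ 0.9171 -0.4404 -0.3648] 8.2667
0.985 [-0.2973 -0.5794  0.3136] 8.6083
0.87 [0.5435 0.2773 0.0384] 8.95
```

View pics/sc2.png

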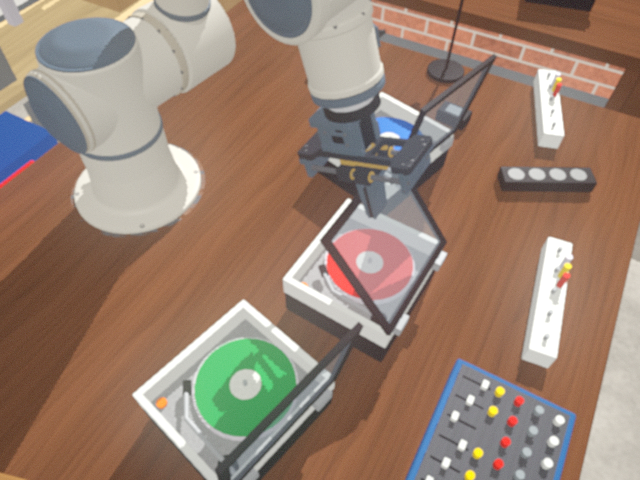

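View pics/top2.png

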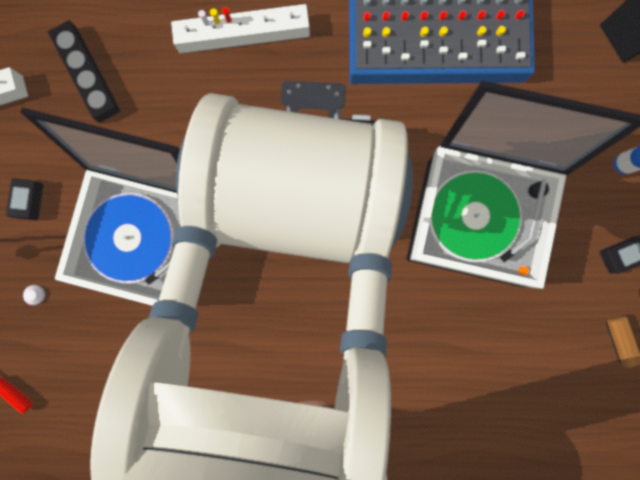

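The scene view shows the red cover folding with the tool behind it; its near free corner is at about (389,328) and the frame's left corner at about (323,250). I'll zoom in and compare with the model.

```bash
python3 - <<'E'
from h import *
for th in (.95,.9,.87,.84,.8,.75):print(th,proj("scene",W(V,[edge(th,s*.11,.2,o) for s in(1,-1) for o in (-.004,.004)])).ravel())
a=cv2.imread("pics/sc2.png")[180:350,270:460]
cv2.imwrite("pics/sc2z.png",cv2.resize(a,None,fx=3.5,fy=3.5,interpolation=cv2.INTER_CUBIC))
E
```

```text
0.95 [395.6832 149.0212 399.7029 148.3318 323.7461 239.1504 327.8133 239.0863]
0.9 [390.8567 150.0972 394.6994 149.2177 318.9111 239.4683 322.7561 239.1931]
0.87 [388.0705 150.8533 391.8034 149.8635 316.1462 239.7822 319.855  239.384 ]
0.84 [385.3689 151.6897 388.9894 150.5924 313.4852 240.1861 317.0559 239.6675]
0.8 [381.9011 152.9259 385.3684 151.6899 310.1005 240.8607 313.4847 240.1861]
0.75 [377.7872 154.6577 381.0581 153.2561 306.135  241.9153 309.2832 241.0532]
```

View pics/sc2z.png

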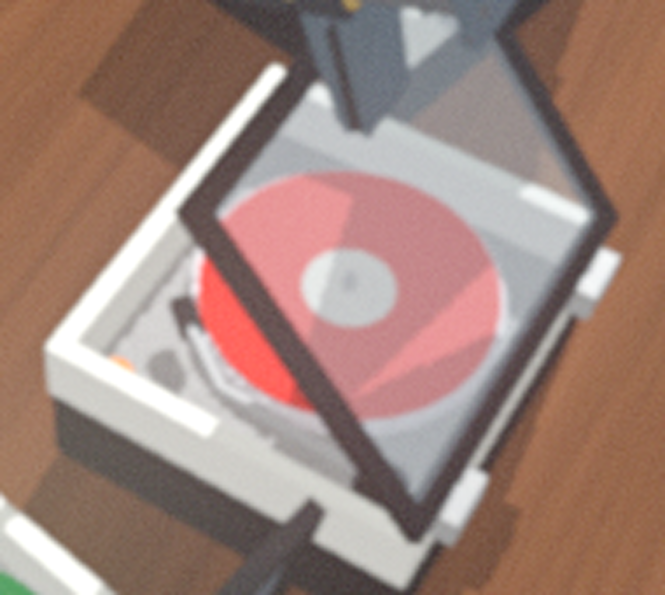

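The near free corner is at (321,240.5), which gives θ≈0.90–0.92, so the panel lags the command by about 0.04. I'll push on to a commanded 0.745, back off, and measure with the top camera.

```bash
python3 - <<'E'
from h import *
for th in (.80,.745):
    p,O=push(th); ctrl.move_l(p,vel=.06,ori=O)
cv2.imwrite("pics/sc3a.png",ctrl.read_camera("scene"))
p2=p+.06*R(V[2])@np.array([np.sin(.785),0,np.cos(.785)])
ctrl.move_l(p2,vel=.1)
ctrl.move_l([p2[0],p2[1],.46],vel=.2)
print(ctrl.current_t(),ctrl.current_contact_force())
cv2.imwrite("pics/sc3.png",ctrl.read_camera("scene"))
a=cv2.imread("pics/sc3.png")[180:350,270:460]
cv2.imwrite("pics/sc3z.png",cv2.resize(a,None,fx=3.5,fy=3.5,interpolation=cv2.INTER_CUBIC))
E
```

```text
11.6167 [0.8709 0.9397 0.1323]
```

View pics/sc3z.png

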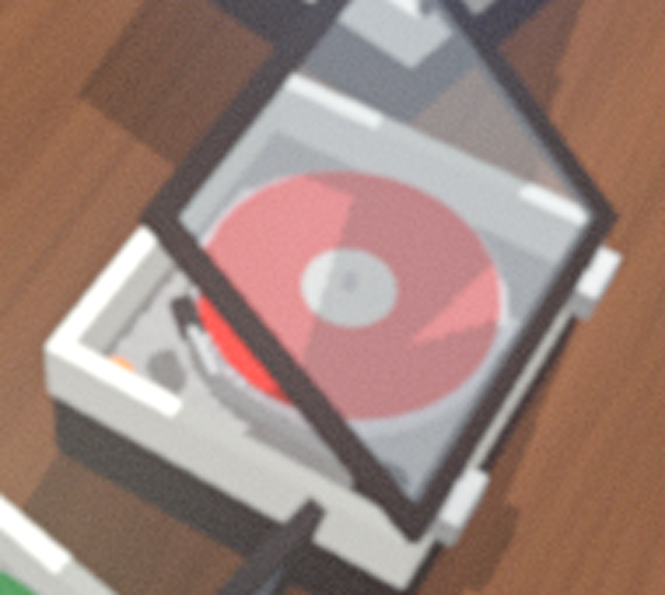

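View pics/sc3.png

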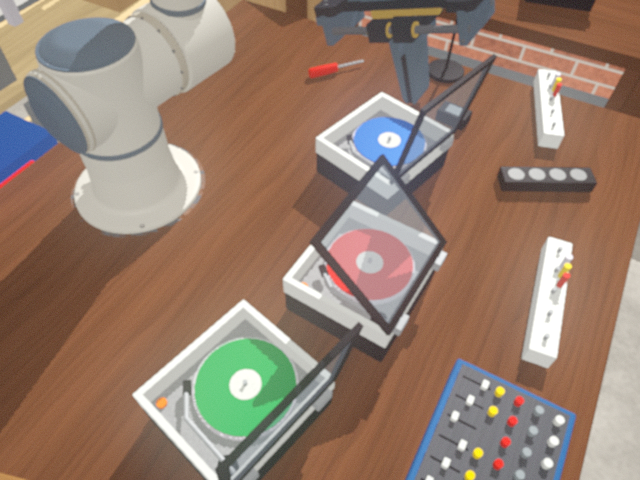

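The red cover stands free. Its near corner at (310.6,242) gives θ≈0.77–0.80, and the green and blue covers look unchanged. I'll move the arm clear and cross-check with the top camera.

```bash
python3 - <<'E'
from h import *
q=ctrl.current_q(); q=list(q); q[0]=-75; q[1]-=25
ctrl.movej(q); print(ctrl.current_t(),ctrl.current_tool_pos())
im=ctrl.read_camera("top");cv2.imwrite("pics/top4.png",im)
cv2.imwrite("pics/top4z.png",cv2.resize(im[80:250,220:420],None,fx=3.5,fy=3.5,interpolation=cv2.INTER_CUBIC))
for th in (.9,.85,.8,.785,.75,.7):print(th,proj("top",W(V,[edge(th,s*.11,.2,o) for s in(1,-1) for o in (-.004,.004)])).ravel())
a=cv2.imread("pics/top0.png");d=cv2.absdiff(a,im).max(2)
print("diff green/blue cover regions",[np.percentile(d[y0:y1,x0:x1],[50,95,99]) for x0,x1,y0,y1 in[(440,640,80,175),(20,205,105,200)]])
E
```

```text
13.825 [ 0.1803 -0.4086  0.6847]
0.9 [233.4526 170.721  233.0767 165.524  390.1968 178.6098 390.8913 173.42  ]
0.85 [233.9746 176.9695 233.5525 171.994  389.3183 184.8433 390.0218 179.8804]
0.8 [234.551  182.9246 234.0857 178.1852 388.432  190.7764 389.1414 186.0552]
0.785 [234.734  184.6513 234.2563 179.9855 388.1652 192.4953 388.8758 187.8491]
0.75 [235.178  188.5697 234.6726 184.0795 387.5419 196.3932 388.2541 191.9262]
0.7 [235.8516 193.8914 235.3092 189.6609 386.6516 201.6802 387.3636 197.4779]
diff green/blue cover regions [array([20., 38., 51.]), array([21., 28., 34.])]
```

View pics/top4z.png

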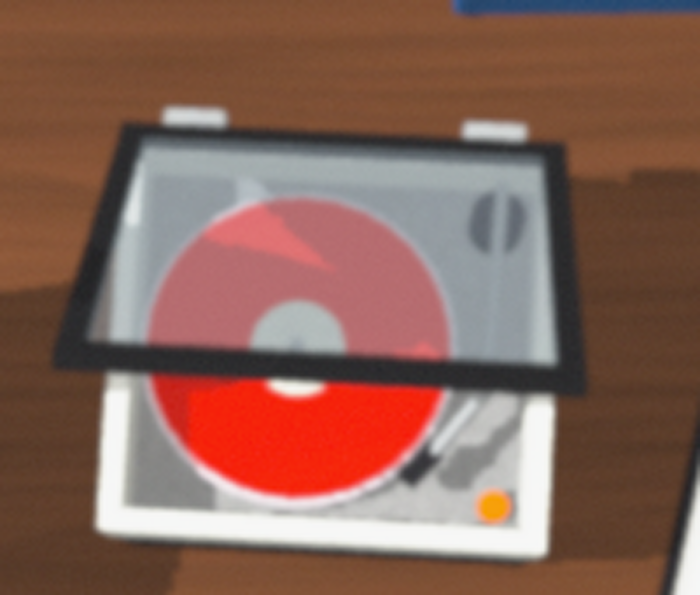

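View pics/top4.png

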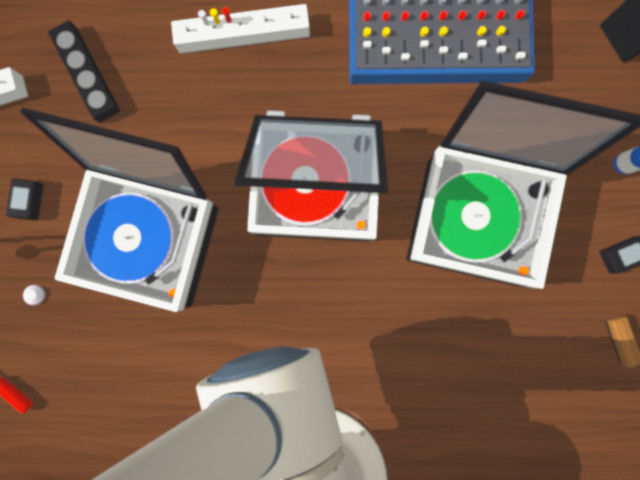

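The outermost free-edge corners are at (235,185) and (388,192.6); the model for 0.785 gives (234.7,184.7) and (388.2,192.5). The green and blue covers sit where they did at the start.

```bash
python3 - <<'E'
from bench import ctrl
ctrl.sign_off(); print(ctrl.current_t())
E
```

```text
the job is handed in; nothing more can be done
the job is handed in; nothing more can be done
```

The red player's cover now stands half open by itself at about 45°, and the job is handed in. I lowered the shut fingers behind the cover, pushed it forward along its arc, then backed off and moved the arm clear.

- **Red cover angle:** the last top picture gives about 0.78 rad (target 0.785). An earlier picture from the scene camera gave 0.77 to 0.80, so the two agree.
- **Green and blue covers:** by eye they are in the same place as at the start. A pixel comparison of those areas told me nothing, because the brightness of the whole picture had changed.
- **Limits:** the last clock reading before hand-in was 13.8 s of the 38 s allowed. The force readings I took at the end of each push step up to 0.87 rad stayed around 2 N. I took none during the last bit of pushing.
- **Changes along the way:**
  - I planned to pinch the cover's edge, but the wrist cannot reach the 45° pose that way, so I pushed instead.
  - One early measurement mixed up a corner of the green cover with the red one. I caught that before the arm moved.

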